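Press a push-on axle cap home over a guide roller

TASK

One of the two conveyor guide rollers still has a bare axle. Set the loose push-on cap on that axle, mouth down, and press it straight down until it has bitten tight, firmly against the roller's hub, without crushing it. Leave it there and leave everything else on the bench where it is.

Things in the scene. Friction and masses are not known exactly. Their poses are not given: they have to be found in the camera images.
- cap_mid (a point): the loose push-on cap (toothed push nut with closed top): a bright steel thimble 24 mm in diameter and 42 mm tall, flat closed top, star-shaped rim 38 mm wide and 3 mm high at its foot with a thin dark collar (44 mm wide) round it, about 100 g; it starts standing on the bench, mouth down. This point is on its axis, half-way up, 21 mm above its foot; z points out of its closed top
- cap_foot (a point): the centre of the cap's mouth, on its axis at the underside of the star-shaped rim; z as for cap_mid. Pressed home and let go, the cap stays there by its teeth
- axle: the fixture that wants its cap: aluminium base plate 100x84x18 mm fixed to the bench, on it a black roller 64 mm wide (its top 42 mm above the plate's underside) with a flat round grey hub (48 mm wide) standing out of its top, and the bare plain steel axle standing out of the hub. Origin under the base plate's centre, z up along the axle
- axle_roller: the roller on the bare axle, with its grey hub; fixed. Origin on the axle at the roller's underside, 24 mm above the bench. The hub face, where the cap's rim must end, lies 22.5 to 36.5 mm above this origin: it differs from roller to roller (shims beneath) and is NOT measured, so feel for it. A stiff spring washer (25 N/mm) backs the hub. More than 35 N on the hub crushes it
- axle_tip (a point): the tip of the bare axle, 83 mm above the bench. The axle is 10 mm thick, slightly tapered over its top 10 mm and pointed (4.4 mm) at the tip. The cap slips freely over it until its foot is about 16 mm below the tip; from there the teeth drag and it must be pushed down the last 7 to 21 mm against 4 to 13 N; at the hub the resistance rises steeply. A push of 20 to 25 N in all, drag included, seats it tight
- sample: a like fixture with roller whose axle already carries its cap, pressed home (shows the finished state); the two fixtures may stand either way round; origin under the base plate's centre
- driver_a: bystander: blue box-shaped LED driver 54x56x19 mm
- tape_roll_0: bystander: black tape roll, 62 mm wide, 18 mm tall
- screwdriver_hand: bystander: yellow-handled screwdriver, 177 mm long
- bit_block: bystander: green block of spare bits 54x84x31 mm
- marker_black: bystander: marker pen, 124 mm long
- glue_bottle: bystander: white glue bottle, 31 mm wide, 112 mm tall
- nut_0: bystander: flat black hexagonal ring nut, 28 mm wide, 8 mm tall (not the cap)
- cap_collar (a joint): the thin dark collar round the cap's rim, lightly sprung (0.3 N): 0 when pushed up flush with the rim's underside by the surface beneath, 0.005 m when hanging free 5 mm below it. It touches down before the rim does; on a seated cap it reads 0
- cap: the loose cap as a body; origin at its foot as cap_foot. Its bore is 12 mm wide and 38 mm deep; four sprung teeth stand in the bore 12 mm above its foot
Things that resemble listed ones, but are neither listed nor needed, are in the scene too. What is shaped like the axle but red is not meant. There is more than one size of the cap; the job needs the larger.

How it is judged (in metres and radians):
On the way, in this order (a step that is already met when the one before it is completed fails the run):
1. the cap is started upright on the bare axle (its mouth at least 6 mm below the axle's tip, axes within 3 mm) (z of cap_foot in the frame of axle_tip below -0.006 m and horizontal distance between cap_foot and axle_tip below 0.003 m and angle between the z axis of cap_foot and the z axis of axle_tip, either way round below 0.17 rad), for 0.1 s.
2. the cap's rim is pressed firmly on the roller's hub (at least 5 N) (contact force between cap and axle_roller above 5 N and value of joint cap_collar below 0.0018 m and horizontal distance between cap_foot and axle_tip below 0.003 m), for 0.02 s.
At the end, for the whole second after the job is handed in: the cap stands at rest on the bare axle, centred within 2.5 mm and upright within 0.08 rad, at least 20 mm down from the tip, with its rim home on the roller's hub (collar pushed up to within 1.8 mm of flush), after having been pressed on the hub with at least 5 N (value of joint cap_collar below 0.0018 m and z of cap_foot in the frame of axle_tip below -0.02 m and horizontal distance between cap_foot and axle_tip below 0.0025 m and angle between cap_foot's own z axis and vertical below 0.08 rad and linear speed of cap below 0.02 m/s); the robot touches nothing.
It fails at once if the cap is pressed against the hub with more than 35 N (contact force between cap and axle_roller above 35 N).
It fails at once if a bystander is moved by more than 20 mm (distance of any of driver_a, tape_roll_0, screwdriver_hand, bit_block, marker_black, glue_bottle, nut_0 from where it was at the start of the episode above 0.02 m).
It also fails if it takes over 42 s, if anything falls off the work surface, if the arm or the gripper's body presses on something with over 40 N, if the wrist force passes 120 N, or if a joint passes its speed limit or range.

ROBOT

A 6-joint arm with a two-finger parallel gripper is mounted at the origin on the work surface; the furniture and walls round the work are solid. World frame = base frame: x ahead of the robot, y to its left, z up, the work surface at z = 0. Lengths are in mm, angles in rad, forces in N, time in s.
With the tool pointing down it reaches from about 350 to 875 mm from the base axis. Payload 4.2 kg.
Tool frame: the origin (TCP) lies midway between the tips of the shut fingers; the grasp point (between the pads) lies 19 mm behind it (arm.tcp_to_grasp is the distance from the TCP to the grasp point, in mm); z points along the fingers, y is the line along which they close (so a half turn about z gives the same grasp; the last joint's range is limited). The gripper opens to 85 mm and grips with 20 to 120 N. Pads are 22 mm wide; open, the fingers measure 114 mm over their backs; the gripper's body (76 mm by 85 mm) begins 54 mm behind the grasp point. The pads swing forward as they close: fully open they stand 13 mm farther back than shut.
Start: joints at [-0.875, 0.385, 0.008, 0, -1.194, -0.259], TCP at [264.413, -566.29, 231.312] pointing down, gripper open.
Joint ranges: [-3.14, 3.14], [-1.21, 2.06], [-1.07, 1.41], [-3.16, 2.05], [-2.99, -0.16], [-3.1, 3.1]. Speed limits (rad/s): [2.79, 2.79, 3.14, 3.14, 3.14, 3.14].

INTERFACE

Orientations are given as a unit quaternion [x, y, z, w].
In Python, from bench import arm gives the robot as it stands.
- The arm moves only by the tool arm_command, never from a script. Its argument "rows" is a list of rows, each a list of 2 entries, a list of its own where there are three numbers: the shift along the tool's x, y, z as a fraction of full scale, then the turn, a rotation vector about the tool's x, y, z as a fraction of full scale. In form: [[[x, y, z], [wx, wy, wz]], ...]. A call has 1 to 5 rows; each row is the pose to reach, as a shift and turn from the pose commanded when the call began, along the tool's axes at that moment, turning the shorter way round; what a row does not reach only later rows make up. Full scale, the value 1, is 0.25 m for a shift and 180 degrees for a turn. A row lasts 1/10 s, in which the tool goes at most 50 mm and 8.59 degrees, less where a joint would pass 70% of its speed; a pose out of reach is approached as far as the arm can. A call with a number of a shift or a turn outside -1 to 1 is refused whole. A call with a gripper value outside its range is refused whole. "grip" is the opening, from 0 (shut) to 1 (fully open), set as the call begins (left out, the last holds). The fingers move at their own pace and stop on an object; the grip force is fixed at half the most. Time passes only in rows, so rows that repeat a pose let the fingers close. It gives the time, the measured TCP pose, the force, the opening and the grip force at its end, in the units of the state.
- arm.read_state(): the state, without advancing time (a new reading comes with each control period).
- arm.get_image(name): name is "scene" or "top"; returns (picture, depth): 384x512x3 uint8, blue, green, red; 384x512 float32, mm along the optical axis (not along the pixel's ray), 0 where there is no reading.
- arm.camera_info(name): a dict with "fx", "fy", "cx", "cy" (pixels), "extrinsics" (4x4, takes a point from camera to world coordinates). Camera axes: x right, y down, z forward; pixel columns grow to the right and rows downward; lengths in mm; the calibration is good to about 2 mm. A picture is of the moment at which its call begins. camera_info takes no time and is no camera call.
- arm.job_done(): hands the job in; it is judged then, once.
Trained networks look in the newest picture that a camera, given by its name, has taken for a name from the list of things; names that differ only in an ending like _2 or _b are one class to them, and where a whole thing is asked for, a point or a joint stands for the part that bears it (a point fixed in the world has none). Each returns a list of dicts, best first, with "score" (0 to 1); they miss things now and then, are a little off and sometimes report something else, mostly with a low value. They report only what shows in the picture. A call takes as long as a camera call. They do not tell look-alikes from the thing itself.
- arm.spot_in(camera, query): "position" ([column, row] in pixels, amid what is visible of it).
The state is a dict: "clock": time; "joints": joint angles; "joint_vel": joint speeds; "joint_efforts": joint torques, N m; "position": TCP position; "ee_rot": TCP orientation; "contact_force": force on the tool from outside, world axes, zero at the start; "wrist_torque": the same for the moment, N m; "gripper_width": finger opening in mm; "grasp_force": force on a finger pad.
Only numpy, scipy, OpenCV 4.12 (cv2) and the standard library are available. Lean on these libraries where they do the work, as an engineer would, in place of code of your own. Each camera call takes 0.05 s, during which the arm holds its last target. There are 200 camera calls.

## Working session

There is one attempt and no reset: what is moved stays moved. The work goes in short steps, Python scripts to look and compute and a tool call to move; the robot and the scene stay as the last step left them, time stands still between calls to the robot, and variables do not carry over. Pictures are saved under pics/ and viewed, at most 10 in all, crops included, and the job is handed in when it is done.

Besides the shell and the picture viewer there is one more tool, called after ">>>" by a JSON object that holds its "op" and its "data", one argument or row to a line. arm_command: Moves the arm, as the interface text tells. Shift numbers are shares of 0.25 m and turn numbers shares of 180 degrees, none past 1 either way. Its arguments: {"type":"object","properties":{"rows":{"type":"array","items":{"type":"array"}},"grip":{"type":"number"}},"required":["rows"]}

```bash
mkdir -p pics; cat > h.py <<'E'
import numpy as np, cv2
from bench import arm
def look(n):
    im,d=arm.get_image(n); return im,d,arm.camera_info(n)
def cloud(d,c):
    v,u=np.mgrid[:d.shape[0],:d.shape[1]]
    P=np.stack([(u-c['cx'])/c['fx']*d,(v-c['cy'])/c['fy']*d,d,np.ones_like(d)],-1)
    return (P@np.array(c['extrinsics']).T)[...,:3]
E
python3 - <<'E'
from h import *
for n in ('scene','top'):
    im,d,c=look(n); cv2.imwrite(f'pics/{n}0.png',im); np.savez(f'{n}0.npz',im=im,d=d)
    W=cloud(d,c); print(n,np.round(c['extrinsics'],2).tolist(),c['fx'])
    for q in ('cap','axle','sample','nut_0','axle_tip','glue_bottle'):
        for r in arm.spot_in(n,q)[:4]:
            u,v=map(int,r['position']); print(q,round(r['score'],2),u,v,W[v,u].round())
s=arm.read_state();print(s['clock'],s['position'],s['ee_rot'],s['gripper_width'],s['contact_force'])
E
```

```text
scene [[-0.54, -0.47, 0.69, -205.74], [-0.84, 0.32, -0.44, 637.67], [-0.01, -0.82, -0.57, 683.79], [0.0, 0.0, 0.0, 1.0]] 413.40436593052135
cap 0.52 237 239 [454. 284.  28.]
cap 0.44 215 262 [421. 361.  20.]
axle 0.8 291 188 [541.  60.  40.]
axle 0.66 327 228 [362.  83.  32.]
axle 0.59 248 156 [729.  83.  59.]
sample 0.91 198 231 [519. 354.  40.]
nut_0 0.5 248 219 [534. 205.   0.]
axle_tip 0.96 333 229 [352.  72.  30.]
axle_tip 0.59 292 191 [541.  56.  29.]
glue_bottle 0.81 249 159 [728.  80.  49.]
top [[0.0, -0.98, 0.18, 343.48], [-1.0, -0.01, -0.03, 205.73], [0.03, -0.18, -0.98, 1135.38], [0.0, 0.0, 0.0, 1.0]] 445.4151589989899
cap 0.78 217 228 [450. 276.  43.]
cap 0.17 253 163 [621. 188.  19.]
axle 0.71 303 262 [369.  65.  46.]
axle 0.64 313 190 [546.  39.  53.]
sample 0.57 189 193 [527. 340.  98.]
axle_tip 0.79 303 263 [366.  66.  48.]
axle_tip 0.72 314 189 [ 343.  206. 1135.]
glue_bottle 0.54 301 121 [722.  68.  59.]
0.7 [ 264.42238561 -566.30350489  231.3591283 ] [-2.16659683e-01  9.76247192e-01 -4.63545209e-05  2.38314303e-05] 85.66983711554167 [ 1.40266932 -1.32172658  0.33518561]
```

```bash
python3 - <<'E'
import cv2,numpy as np
a=cv2.imread('pics/scene0.png')[110:310,150:410]; b=cv2.imread('pics/top0.png')[100:300,150:350]
cv2.imwrite('pics/s1.png',cv2.resize(a,(780,600),interpolation=2)); cv2.imwrite('pics/t1.png',cv2.resize(b,(600,600),interpolation=2))
E
```

```text
(no output)
```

View pics/s1.png

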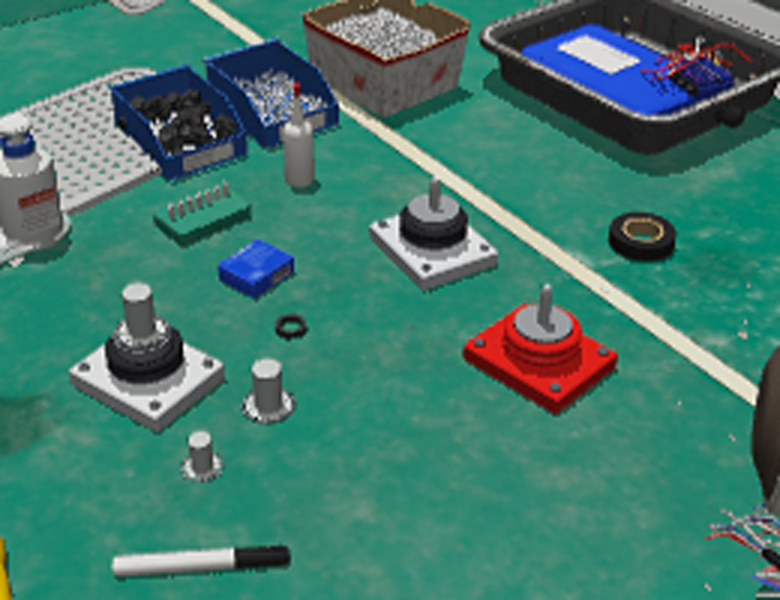

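View pics/t1.png

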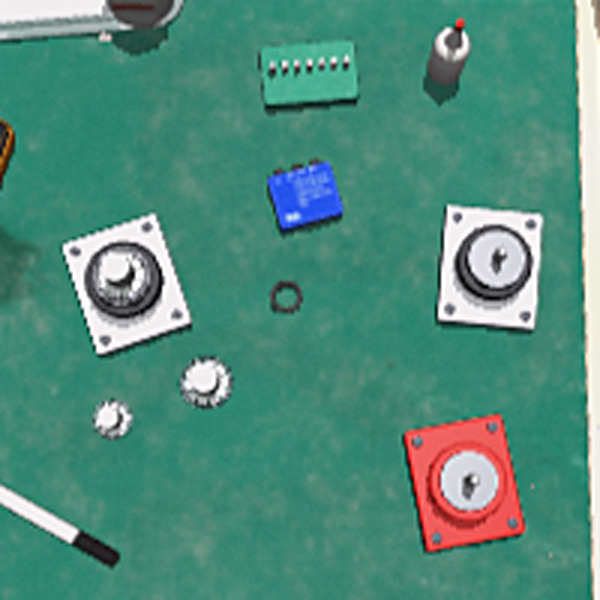

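The first crop (scene) and second crop (top) show two caps and two bare axles.
- **Caps:** the larger is at scene (238,240) and top (218,227). The smaller is at scene (217,262) and top (187,240). The larger one fits the job.
- **Bare axles:** the white plate with black roller is at scene (294,186) and top (315,188), and it fits. The red one at top (306,260) is not meant.
- **Sample:** the fixture at top (191,193) already has its cap.

Next I measure both precisely.

```bash
cat >> h.py <<'E'
def circ(p):
    A=np.c_[2*p,np.ones(len(p))]; s=np.linalg.lstsq(A,(p**2).sum(1),rcond=None)[0]
    return s[:2].round(1),round(float(np.sqrt(s[2]+s[:2]@s[:2])),1)
def rep(W,c,zs,r):
    for lo,hi in zs:
        m=(np.hypot(W[...,0]-c[0],W[...,1]-c[1])<r)&(W[...,2]>lo)&(W[...,2]<hi)
        p=W[m]
        if len(p)>3: print(lo,hi,len(p),'mean',p.mean(0).round(1),'minenc',[np.round(x,1) for x in cv2.minEnclosingCircle(p[:,:2].astype(np.float32))])
E
python3 - <<'E'
from h import *
for n in ('top','scene'):
    c=arm.camera_info(n); W=cloud(np.load(n+'0.npz')['d'],c)
    print(n); print('cap');rep(W,(452,280),[(1,8),(8,36),(38,50)],45)
    print('axle');rep(W,(545,45),[(10,22),(36,44),(44,64),(64,75),(75,90)],60)
    m=(np.hypot(W[...,0]-545,W[...,1]-45)<40)&(W[...,2]>40); print(np.histogram(W[m][:,2],bins=range(40,92,4)))
    print('bench',np.median(W[250:260,200:300,2]))
E
```

```text
top
cap
1 8 612 mean [451.7 280.    3.1] minenc [array([452.1, 279.8]), np.float64(44.9)]
8 36 12 mean [453.2 271.7  25. ] minenc [array([459.2, 276.8]), np.float64(16.0)]
38 50 69 mean [455.1 274.9  42.3] minenc [array([455. , 274.9]), np.float64(11.6)]
axle
10 22 612 mean [545.4  40.2  17.8] minenc [array([550.4,  37.4]), np.float64(57.8)]
36 44 175 mean [552.1  36.5  41.2] minenc [array([555.2,  33.8]), np.float64(32.2)]
44 64 303 mean [554.1  34.8  51.1] minenc [array([554.4,  35.6]), np.float64(30.6)]
64 75 4 mean [552.3  36.2  70.5] minenc [array([552.9,  36.4]), np.float64(3.5)]
75 90 12 mean [554.5  34.4  81.3] minenc [array([554.9,  34.4]), np.float64(4.1)]
(array([105,  39, 136, 112,   9,   2,   1,   1,   2,   3,   9,   0]), array([40, 44, 48, 52, 56, 60, 64, 68, 72, 76, 80, 84, 88]))
bench 2.287186100753729
scene
cap
1 8 294 mean [448.5 282.4   2.2] minenc [array([451.5, 280.4]), np.float64(44.7)]
8 36 85 mean [451.9 280.8  21.9] minenc [array([456.2, 278.7]), np.float64(11.3)]
38 50 53 mean [458.2 277.   40.5] minenc [array([459.5, 276.9]), np.float64(11.8)]
axle
10 22 362 mean [537.8  47.4  16.3] minenc [array([553.2,  36.4]), np.float64(58.0)]
36 44 111 mean [546.4  44.8  40.4] minenc [array([557.7,  36.2]), np.float64(32.5)]
44 64 150 mean [555.3  38.9  50.7] minenc [array([559.6,  36.7]), np.float64(26.2)]
64 75 14 mean [556.7  36.9  69.1] minenc [array([557.6,  36.7]), np.float64(4.9)]
75 90 12 mean [558.1  36.6  79.1] minenc [array([558.5,  35.7]), np.float64(4.7)]
(array([68, 22, 96, 21,  5,  4,  6,  4,  6,  6,  3,  1]), array([40, 44, 48, 52, 56, 60, 64, 68, 72, 76, 80, 84, 88]))
bench 0.7932389727792497
```

>>> {"op": "arm_command", "data": {
  "rows": [
    [[-0.79, 0.41, 0], [0, 0, 0]],
    [[-0.79, 0.41, 0], [0, 0, 0]],
    [[-0.79, 0.41, 0], [0, 0, 0]],
    [[-0.79, 0.41, 0], [0, 0, 0]],
    [[-0.79, 0.41, 0], [0, 0, 0]]
  ],
  "grip": 1
}}

```text
clock: 1.2
position: [401.9, -387.2, 231.7]
ee_rot: [-0.218, 0.976, -0.0, 0.0]
contact_force: [0.1, -0.7, -0.7]
gripper_width: 85.3
grasp_force: 0.0
```

>>> {"op": "arm_command", "data": {
  "rows": [
    [[-0.66, 0.75, 0], [0, 0, 0]],
    [[-0.66, 0.75, 0], [0, 0, 0]],
    [[-0.66, 0.75, 0], [0, 0, 0]],
    [[-0.66, 0.75, 0], [0, 0, 0]],
    [[-0.66, 0.75, 0], [0, 0, 0]]
  ]
}}

```text
clock: 1.7
position: [470.5, -148.2, 231.8]
ee_rot: [-0.217, 0.976, -0.0, 0.001]
contact_force: [1.0, 0.2, 0.2]
gripper_width: 85.2
grasp_force: 0.0
```

>>> {"op": "arm_command", "data": {
  "rows": [
    [[-0.39, 0.83, 0], [0, 0, 0]],
    [[-0.39, 0.83, 0], [0, 0, 0]],
    [[-0.39, 0.83, 0], [0, 0, 0]],
    [[-0.39, 0.83, 0], [0, 0, 0]],
    [[-0.39, 0.83, 0], [0, 0, 0]]
  ]
}}

```text
clock: 2.2
position: [470.6, 82.1, 231.8]
ee_rot: [-0.218, 0.976, 0.0, 0.001]
contact_force: [0.3, -0.0, -0.4]
gripper_width: 85.3
grasp_force: 0.0
```

>>> {"op": "arm_command", "data": {
  "rows": [
    [[-0.28, 0.726, 0], [0, 0, 0]],
    [[-0.28, 0.726, 0], [0, 0, 0]],
    [[-0.28, 0.726, 0], [0, 0, 0]],
    [[-0.28, 0.726, 0], [0, 0, 0]],
    [[-0.28, 0.726, 0.18], [0, 0, 0]]
  ]
}}

```text
clock: 2.7
position: [461.0, 281.0, 191.6]
ee_rot: [-0.22, 0.975, 0.004, 0.008]
contact_force: [0.5, 0.7, -1.1]
gripper_width: 85.4
grasp_force: 0.0
```

```bash
python3 - <<'E'
from h import *
s=arm.read_state();print(s['position'])
im,d,c=look('scene');cv2.imwrite('pics/s2.png',cv2.resize(im[110:310,150:410],(780,600),interpolation=2))
W=cloud(d,c);rep(W,(457,276),[(8,36),(36,50)],30)
E
```

```text
[461.0412652  281.0385389  191.59748295]
8 36 89 mean [451.4 280.7  22.5] minenc [array([456.4, 278.7]), np.float64(11.4)]
36 50 59 mean [457.5 277.3  40.3] minenc [array([458.6, 277.1]), np.float64(12.0)]
```

View pics/s2.png

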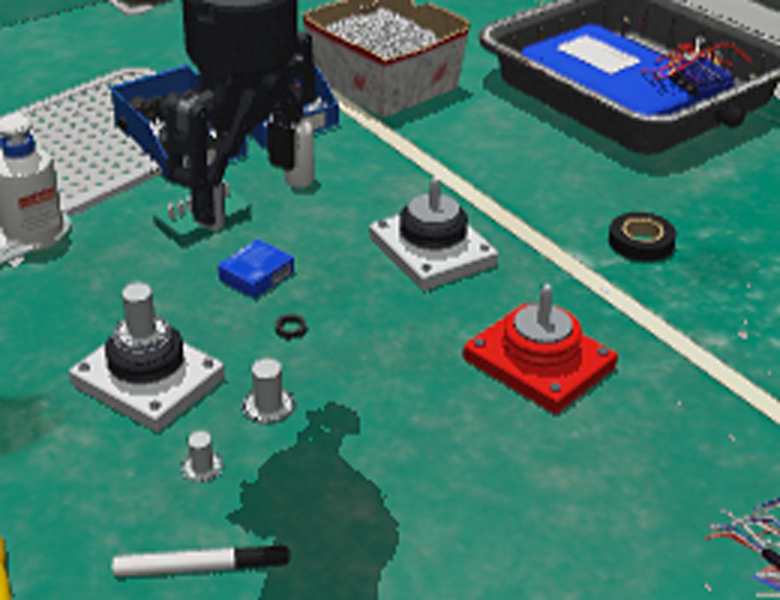

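>>> {"op": "arm_command", "data": {
  "rows": [
    [[0, 0, 0.1], [0, 0, 0]],
    [[0, 0, 0.25], [0, 0, 0]],
    [[0, 0, 0.4], [0, 0, 0]],
    [[0, 0, 0.45], [0, 0, 0]],
    [[0, 0, 0.45], [0, 0, 0]]
  ]
}}

```text
clock: 3.25
position: [456.9, 272.0, 72.7]
ee_rot: [-0.216, 0.976, -0.001, -0.002]
contact_force: [0.2, 0.4, 0.3]
gripper_width: 85.5
grasp_force: 0.0
```

```bash
python3 - <<'E'
from h import *
s=arm.read_state();print(s['position'],s['ee_rot'],s['contact_force'])
E
```

```text
[456.85811296 272.04659944  72.66729417] [-0.21648594  0.97628337 -0.0013133  -0.00170152] [0.21145228 0.44636348 0.330719  ]
```

>>> {"op": "arm_command", "data": {
  "rows": [
    [[0, 0, 0.06], [0, 0, 0]],
    [[0, 0, 0.12], [0, 0, 0]],
    [[0, 0, 0.18], [0, 0, 0]],
    [[0, 0, 0.24], [0, 0, 0]],
    [[0, 0, 0.26], [0, 0, 0]]
  ]
}}

```text
clock: 3.75
position: [458.2, 273.7, 9.7]
ee_rot: [-0.217, 0.976, 0.0, 0.001]
contact_force: [-0.3, 0.1, -0.2]
gripper_width: 85.2
grasp_force: 0.0
```

>>> {"op": "arm_command", "data": {
  "rows": [
    [[0, 0, 0], [0, 0, 0]],
    [[0, 0, 0], [0, 0, 0]]
  ]
}}

```text
clock: 3.95
position: [458.3, 274.0, 10.3]
ee_rot: [-0.217, 0.976, 0.001, 0.001]
contact_force: [-0.2, 0.2, 0.3]
gripper_width: 85.1
grasp_force: 0.0
```

>>> {"op": "arm_command", "data": {
  "rows": [
    [[0, 0.008, 0.004], [0, 0, 0]],
    [[0, 0.008, 0.004], [0, 0, 0]],
    [[0, 0.008, 0.004], [0, 0, 0]],
    [[0, 0.008, 0.004], [0, 0, 0]],
    [[0, 0.008, 0.004], [0, 0, 0]]
  ],
  "grip": 0
}}

```text
clock: 4.45
position: [456.8, 275.2, 8.2]
ee_rot: [-0.217, 0.976, 0.0, 0.0]
contact_force: [-1.3, -0.3, 3.1]
gripper_width: 22.7
grasp_force: 58.9
```

>>> {"op": "arm_command", "data": {
  "rows": [
    [[0, 0, 0], [0, 0, 0]],
    [[0, 0, 0], [0, 0, 0]],
    [[0, 0, 0], [0, 0, 0]],
    [[0, 0, 0], [0, 0, 0]],
    [[0, 0, 0], [0, 0, 0]]
  ]
}}

```text
clock: 4.95
position: [456.8, 275.2, 8.2]
ee_rot: [-0.217, 0.976, 0.0, 0.0]
contact_force: [-0.0, -0.5, 5.3]
gripper_width: 22.7
grasp_force: 59.1
```

>>> {"op": "arm_command", "data": {
  "rows": [
    [[0, 0, -0.1], [0, 0, 0]],
    [[0, 0, -0.25], [0, 0, 0]],
    [[0, 0, -0.4], [0, 0, 0]],
    [[0, 0, -0.47], [0, 0, 0]],
    [[0, 0, -0.48], [0, 0, 0]]
  ]
}}

```text
clock: 5.45
position: [457.4, 275.8, 129.8]
ee_rot: [-0.217, 0.976, 0.001, 0.002]
contact_force: [0.4, -0.1, -1.3]
gripper_width: 22.1
grasp_force: 58.9
```

>>> {"op": "arm_command", "data": {
  "rows": [
    [[0.01, -0.15, 0], [0, 0, 0]],
    [[0.02, -0.33, 0], [0, 0, 0]],
    [[0.03, -0.5, 0], [0, 0, 0]],
    [[0.03, -0.68, 0], [0, 0, 0]],
    [[0.03, -0.78, 0], [0, 0, 0]]
  ]
}}

```text
clock: 5.95
position: [531.6, 92.1, 125.5]
ee_rot: [-0.215, 0.977, -0.0, -0.002]
contact_force: [-1.1, 0.2, -1.1]
gripper_width: 22.4
grasp_force: 59.1
```

>>> {"op": "arm_command", "data": {
  "rows": [
    [[0, -0.1, 0], [0, 0, 0]],
    [[0.016, -0.2, 0], [0, 0, 0]],
    [[0.016, -0.26, 0], [0, 0, 0]],
    [[0.016, -0.26, 0], [0, 0, 0]],
    [[0.016, -0.26, 0], [0, 0, 0]]
  ]
}}

```text
clock: 6.45
position: [555.6, 34.6, 126.7]
ee_rot: [-0.216, 0.976, 0.0, -0.001]
contact_force: [-0.5, 0.1, -1.3]
gripper_width: 22.5
grasp_force: 59.1
```

```bash
python3 - <<'E'
from h import *
s=arm.read_state();print(s['position'],s['gripper_width'],s['contact_force'])
for n,(u,v) in (('scene',(294,178)),('top',(314,188))):
    im,d,c=look(n);np.savez(n+'1.npz',im=im,d=d)
    cv2.imwrite(f'pics/{n}2.png',cv2.resize(im[v-40:v+40,u-40:u+40],(600,600),interpolation=2))
    print(n);W=cloud(d,c);rep(W,(556,36),[(44,58),(58,68),(68,78),(78,90),(90,100),(100,112),(112,150)],35)
s=arm.read_state();print(s['position'])
E
```

```text
[555.59418447  34.55408329 126.70775071] 22.4987539719962 [-0.48357851  0.08901219 -1.26465285]
scene
44 58 148 mean [555.2  39.4  50.1] minenc [array([560.3,  37.6]), np.float64(26.1)]
58 68 12 mean [557.7  37.1  62.9] minenc [array([557.6,  35.1]), np.float64(5.4)]
68 78 14 mean [557.   36.9  73.8] minenc [array([556.8,  36.6]), np.float64(5.2)]
78 90 6 mean [558.5  35.3  81.1] minenc [array([557.3,  35.6]), np.float64(5.7)]
112 150 174 mean [548.8  42.4 130.4] minenc [array([556.9,  38.4]), np.float64(24.5)]
top
44 58 110 mean [540.2  34.4  50.3] minenc [array([545.7,  33. ]), np.float64(28.2)]
112 150 52 mean [538.7  33.4 122.3] minenc [array([541. ,  34.2]), np.float64(16.6)]
[555.72765619  35.25590944 127.34168352]
```

View pics/scene2.png

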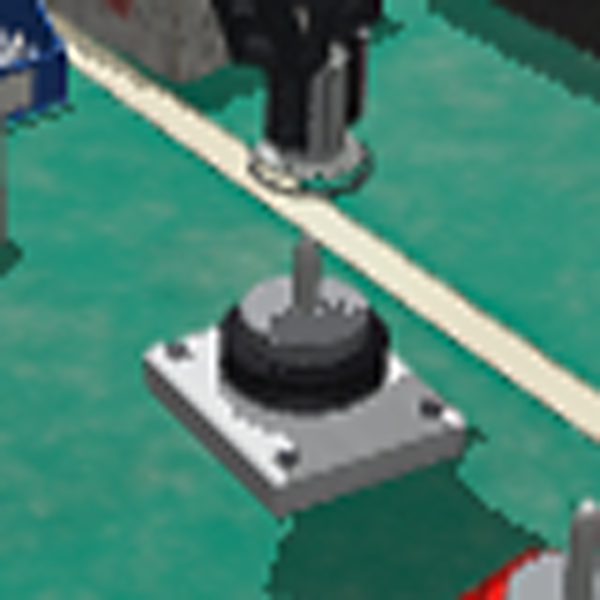

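The crop shows the cap held upright, with its rim centre at about scene (295,161), straight over the axle tip at (295,170). The sideways offset is under 1 mm. I'll check the rim along the depth direction next.

```bash
python3 - <<'E'
from h import *
for n in ('scene','top'):
    c=arm.camera_info(n); W=cloud(np.load(n+'1.npz')['d'],c)
    print(n);rep(W,(556,36),[(112,117),(117,121),(112,124),(124,140)],30)
    T=np.linalg.inv(np.array(c['extrinsics']))
    def pr(p): q=T@np.r_[p,1]; return [c['fx']*q[0]/q[2]+c['cx'],c['fy']*q[1]/q[2]+c['cy']]
    # collar/rim circle projected for cap at (556,36), foot at 119
    t=np.linspace(0,6.28,60)
    for z,r in ((114,22),(119,19)):
        P=np.array([pr((556+r*np.cos(a),36+r*np.sin(a),z)) for a in t]); print(z,'cols',P[:,0].min().round(1),P[:,0].max().round(1),'rows',P[:,1].min().round(1),P[:,1].max().round(1))
    print('tip',np.round(pr((556,36,83)),1))
E
```

```text
scene
112 117 28 mean [548.   44.8 114.6] minenc [array([558.6,  37.3]), np.float64(23.1)]
117 121 34 mean [551.5  41.  119.6] minenc [array([557.6,  39.7]), np.float64(19.4)]
112 124 72 mean [549.5  42.1 118. ] minenc [array([558.6,  37.3]), np.float64(23.1)]
124 140 52 mean [548.6  41.8 133.5] minenc [array([555.4,  37.7]), np.float64(23.9)]
114 cols 287.4 303.8 rows 155.9 164.2
119 cols 288.6 302.7 rows 154.9 162.0
tip [295.2 169.7]
top
112 117 13 mean [536.3  31.9 116. ] minenc [array([540.1,  32.2]), np.float64(14.8)]
117 121 13 mean [539.   32.  119.1] minenc [array([539.4,  34. ]), np.float64(15.2)]
112 124 41 mean [538.8  32.  119.4] minenc [array([541.1,  33.5]), np.float64(15.8)]
124 140 8 mean [538.7  35.5 129.7] minenc [array([539.3,  36. ]), np.float64(11.6)]
114 cols 308.9 327.5 rows 171.8 190.1
119 cols 310.5 326.6 rows 172.6 188.5
tip [316.1 183.5]
```

View pics/top2.png

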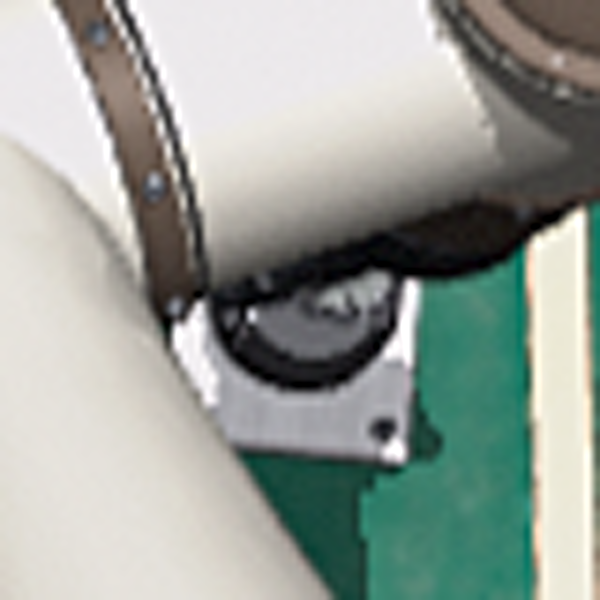

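Scene camera: the collar's fitted centre is (558.6,37.3) and the axle's is about (557.6,36), so the cap is aligned to about 1 mm. The top view is mostly hidden by the arm. I'm lowering it now.

>>> {"op": "arm_command", "data": {
  "rows": [
    [[0, 0, 0.04], [0, 0, 0]],
    [[0, 0, 0.08], [0, 0, 0]],
    [[0, 0, 0.12], [0, 0, 0]],
    [[0, 0, 0.15], [0, 0, 0]],
    [[0, 0, 0.15], [0, 0, 0]]
  ]
}}

```text
clock: 7.05
position: [555.4, 34.3, 88.7]
ee_rot: [-0.217, 0.976, -0.0, -0.001]
contact_force: [-1.2, -0.1, -0.8]
gripper_width: 22.5
grasp_force: 59.0
```

>>> {"op": "arm_command", "data": {
  "rows": [
    [[0, 0, 0.01], [0, 0, 0]],
    [[0, 0, 0.02], [0, 0, 0]],
    [[0, 0, 0.03], [0, 0, 0]],
    [[0, 0, 0.04], [0, 0, 0]],
    [[0, 0, 0.04], [0, 0, 0]]
  ]
}}

```text
clock: 7.55
position: [556.4, 34.1, 80.3]
ee_rot: [-0.217, 0.976, -0.0, 0.0]
contact_force: [1.2, -3.1, -1.8]
gripper_width: 22.3
grasp_force: 59.1
```

>>> {"op": "arm_command", "data": {
  "rows": [
    [[0.002, -0.004, 0.004], [0, 0, 0]],
    [[0.002, -0.004, 0.012], [0, 0, 0]],
    [[0.002, -0.004, 0.02], [0, 0, 0]],
    [[0.002, -0.004, 0.02], [0, 0, 0]]
  ]
}}

```text
clock: 7.95
position: [556.2, 33.5, 75.0]
ee_rot: [-0.217, 0.976, 0.0, 0.0]
contact_force: [0.9, -1.3, -1.5]
gripper_width: 22.3
grasp_force: 59.1
```

>>> {"op": "arm_command", "data": {
  "rows": [
    [[0, 0, 0.004], [0, 0, 0]],
    [[0, 0, 0.008], [0, 0, 0]],
    [[0, 0, 0.012], [0, 0, 0]],
    [[0, 0, 0.016], [0, 0, 0]],
    [[0, 0, 0.016], [0, 0, 0]]
  ]
}}

```text
clock: 8.45
position: [556.5, 33.4, 71.6]
ee_rot: [-0.217, 0.976, -0.0, 0.0]
contact_force: [0.9, -1.1, 1.0]
gripper_width: 22.8
grasp_force: 59.4
```

>>> {"op": "arm_command", "data": {
  "rows": [
    [[0, 0, 0.005], [0, 0, 0]],
    [[0, 0, 0.01], [0, 0, 0]],
    [[0, 0, 0.014], [0, 0, 0]],
    [[0, 0, 0.018], [0, 0, 0]],
    [[0, 0, 0.02], [0, 0, 0]]
  ]
}}

```text
clock: 8.95
position: [556.6, 33.5, 66.9]
ee_rot: [-0.217, 0.976, -0.0, 0.001]
contact_force: [-0.5, -1.3, 5.7]
gripper_width: 22.3
grasp_force: 59.7
```

>>> {"op": "arm_command", "data": {
  "rows": [
    [[0, 0, 0.003], [0, 0, 0]],
    [[0, 0, 0.006], [0, 0, 0]],
    [[0, 0, 0.009], [0, 0, 0]],
    [[0, 0, 0.012], [0, 0, 0]]
  ]
}}

```text
clock: 9.35
position: [556.7, 33.5, 64.1]
ee_rot: [-0.217, 0.976, -0.0, 0.001]
contact_force: [-0.1, -1.8, 6.2]
gripper_width: 22.4
grasp_force: 59.8
```

>>> {"op": "arm_command", "data": {
  "rows": [
    [[0, 0, 0.003], [0, 0, 0]],
    [[0, 0, 0.006], [0, 0, 0]],
    [[0, 0, 0.008], [0, 0, 0]],
    [[0, 0, 0.008], [0, 0, 0]]
  ]
}}

```text
clock: 9.75
position: [556.6, 33.5, 61.8]
ee_rot: [-0.217, 0.976, -0.0, 0.001]
contact_force: [0.5, -2.0, 4.7]
gripper_width: 22.3
grasp_force: 59.7
```

>>> {"op": "arm_command", "data": {
  "rows": [
    [[0, 0, 0.002], [0, 0, 0]],
    [[0, 0, 0.004], [0, 0, 0]],
    [[0, 0, 0.004], [0, 0, 0]]
  ]
}}

```text
clock: 10.05
position: [556.6, 33.5, 60.7]
ee_rot: [-0.217, 0.976, -0.0, 0.001]
contact_force: [0.1, -2.0, 5.0]
gripper_width: 22.5
grasp_force: 59.7
```

>>> {"op": "arm_command", "data": {
  "rows": [
    [[0, 0, 0.002], [0, 0, 0]],
    [[0, 0, 0.004], [0, 0, 0]],
    [[0, 0, 0.004], [0, 0, 0]]
  ]
}}

```text
clock: 10.35
position: [556.6, 33.5, 59.8]
ee_rot: [-0.217, 0.976, -0.0, 0.001]
contact_force: [0.6, -1.5, 5.7]
gripper_width: 22.4
grasp_force: 59.8
```

>>> {"op": "arm_command", "data": {
  "rows": [
    [[0, 0, 0.001], [0, 0, 0]],
    [[0, 0, 0.002], [0, 0, 0]],
    [[0, 0, 0.002], [0, 0, 0]]
  ]
}}

```text
clock: 10.65
position: [556.6, 33.5, 59.7]
ee_rot: [-0.217, 0.976, -0.0, 0.001]
contact_force: [-0.5, -2.1, 9.2]
gripper_width: 22.6
grasp_force: 60.1
```

>>> {"op": "arm_command", "data": {
  "rows": [
    [[0, 0, 0.001], [0, 0, 0]],
    [[0, 0, 0.002], [0, 0, 0]],
    [[0, 0, 0.002], [0, 0, 0]]
  ]
}}

```text
clock: 10.95
position: [556.7, 33.5, 59.7]
ee_rot: [-0.217, 0.976, -0.0, 0.001]
contact_force: [-0.8, -0.9, 9.8]
gripper_width: 22.6
grasp_force: 60.3
```

>>> {"op": "arm_command", "data": {
  "rows": [
    [[0, 0, 0.001], [0, 0, 0]],
    [[0, 0, 0.002], [0, 0, 0]],
    [[0, 0, 0.002], [0, 0, 0]]
  ]
}}

```text
clock: 11.25
position: [556.7, 33.5, 59.6]
ee_rot: [-0.217, 0.976, -0.0, 0.001]
contact_force: [-2.7, -1.2, 12.5]
gripper_width: 22.3
grasp_force: 60.5
```

>>> {"op": "arm_command", "data": {
  "rows": [
    [[0, 0, 0.001], [0, 0, 0]],
    [[0, 0, 0.002], [0, 0, 0]],
    [[0, 0, 0.002], [0, 0, 0]]
  ]
}}

```text
clock: 11.55
position: [556.7, 33.5, 59.5]
ee_rot: [-0.217, 0.976, -0.0, 0.001]
contact_force: [-2.7, -1.4, 14.7]
gripper_width: 22.4
grasp_force: 60.8
```

>>> {"op": "arm_command", "data": {
  "rows": [
    [[0, 0, 0.002], [0, 0, 0]],
    [[0, 0, 0.004], [0, 0, 0]],
    [[0, 0, 0.004], [0, 0, 0]]
  ]
}}

```text
clock: 11.85
position: [556.8, 33.5, 59.2]
ee_rot: [-0.217, 0.976, -0.0, 0.001]
contact_force: [-4.5, -1.0, 18.9]
gripper_width: 22.6
grasp_force: 61.2
```

>>> {"op": "arm_command", "data": {
  "rows": [
    [[0, 0, 0.001], [0, 0, 0]],
    [[0, 0, 0.002], [0, 0, 0]],
    [[0, 0, 0.002], [0, 0, 0]]
  ]
}}

```text
clock: 12.15
position: [556.8, 33.5, 59.2]
ee_rot: [-0.217, 0.976, -0.0, 0.001]
contact_force: [-4.4, -0.9, 22.8]
gripper_width: 22.6
grasp_force: 61.5
```

The push is about 23 N and the cap has stopped against the hub. I'll ease off the preload, then open.

>>> {"op": "arm_command", "data": {
  "rows": [
    [[0, 0, -0.006], [0, 0, 0]],
    [[0, 0, -0.011], [0, 0, 0]],
    [[0, 0, -0.011], [0, 0, 0]]
  ]
}}

```text
clock: 12.45
position: [556.6, 33.5, 59.6]
ee_rot: [-0.217, 0.976, -0.0, 0.001]
contact_force: [-0.5, -0.1, 8.5]
gripper_width: 22.3
grasp_force: 60.0
```

>>> {"op": "arm_command", "data": {
  "rows": [
    [[0, 0, 0], [0, 0, 0]],
    [[0, 0, 0], [0, 0, 0]],
    [[0, 0, 0], [0, 0, 0]],
    [[0, 0, 0], [0, 0, 0]],
    [[0, 0, 0], [0, 0, 0]]
  ],
  "grip": 1
}}

```text
clock: 12.95
position: [555.9, 33.4, 58.2]
ee_rot: [-0.217, 0.976, 0.0, -0.0]
contact_force: [-0.3, 0.1, 1.0]
gripper_width: 85.5
grasp_force: 0.0
```

>>> {"op": "arm_command", "data": {
  "rows": [
    [[0, 0, -0.05], [0, 0, 0]],
    [[0, 0, -0.15], [0, 0, 0]],
    [[0, 0, -0.3], [0, 0, 0]],
    [[0, 0, -0.5], [0, 0, 0]],
    [[0, 0, -0.5], [0, 0, 0]]
  ]
}}

```text
clock: 13.45
position: [560.7, 34.2, 192.3]
ee_rot: [-0.217, 0.976, -0.0, 0.008]
contact_force: [0.3, -0.1, -0.1]
gripper_width: 85.2
grasp_force: 0.0
```

>>> {"op": "arm_command", "data": {
  "rows": [
    [[0, -0.1, 0], [0, 0, 0]],
    [[0, -0.3, 0], [0, 0, 0]],
    [[0, -0.5, 0], [0, 0, 0]],
    [[0, -0.6, 0], [0, 0, 0]],
    [[0, -0.6, 0], [0, 0, 0]]
  ]
}}

```text
clock: 13.95
position: [620.5, -105.5, 183.7]
ee_rot: [-0.215, 0.977, -0.0, 0.0]
contact_force: [-0.7, 0.3, -0.0]
gripper_width: 85.4
grasp_force: 0.0
```

```bash
python3 - <<'E'
from h import *
for n,(u,v) in (('scene',(294,178)),('top',(314,188))):
    im,d,c=look(n)
    if n=='scene': cv2.imwrite('pics/s5.png',cv2.resize(im[110:310,150:410],(780,600),interpolation=2))
    print(n);W=cloud(d,c);rep(W,(556,36),[(44,51),(53,60),(60,88),(88,100)],35)
E
```

```text
scene
44 51 40 mean [547.1  45.1  48. ] minenc [array([556.3,  38.9]), np.float64(23.6)]
53 60 59 mean [554.6  39.3  54.8] minenc [array([560.1,  35.4]), np.float64(22.1)]
60 88 72 mean [552.4  41.1  73.6] minenc [array([557.8,  38.2]), np.float64(12.7)]
88 100 41 mean [557.8  37.7  92.1] minenc [array([559.3,  36.3]), np.float64(13.2)]
top
44 51 62 mean [550.2  37.1  46.9] minenc [array([554. ,  34.3]), np.float64(31.5)]
53 60 116 mean [552.   37.8  55.3] minenc [array([555.2,  34.4]), np.float64(23.4)]
60 88 28 mean [547.4  39.9  72.9] minenc [array([546.5,  37.4]), np.float64(16.2)]
88 100 75 mean [554.8  34.6  93.5] minenc [array([555.3,  34.6]), np.float64(11.8)]
```

View pics/s5.png

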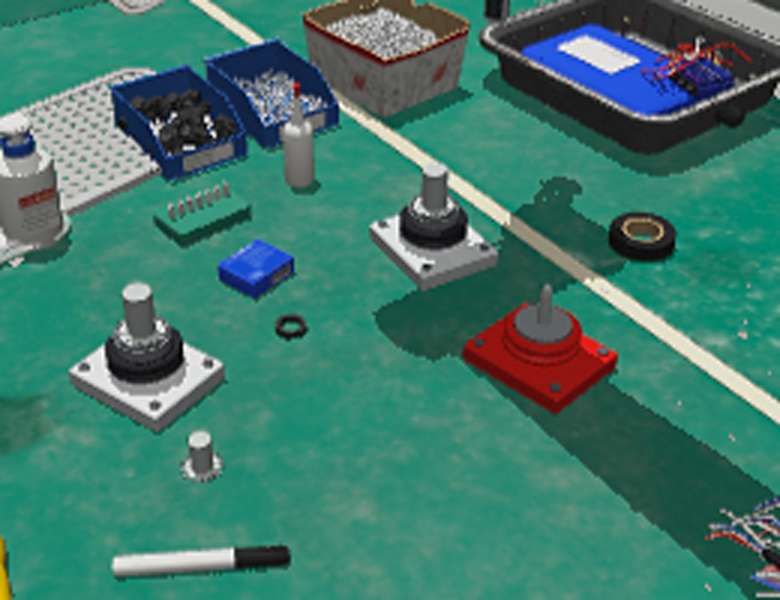

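The picture shows the cap upright and seated on the axle at scene (294,178), like the sample. Its top is about 93 mm up, so the foot is at about 51 mm, level with the hub. The bystanders are where they were.

```bash
python3 -c "
from bench import arm
print(arm.job_done())"
```

```text
the job is handed in; nothing more can be done
None
```

The larger cap is on the bare axle, pressed against the hub with about 23 N and released; the last picture shows it upright and seated with the bystanders in view unmoved, and I handed the job in at about 14 s, though no verdict came back.

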